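Unlock the red wind jet and put it away in the harmonica case

ROBOT

A 6-joint arm with a two-finger parallel gripper is mounted at the origin on the work surface. World frame = base frame: x ahead of the robot, y to its left, z up, the work surface at z = 0. Lengths are in m, angles in rad, forces in N, time in s.
With the tool pointing down it reaches from about 0.275 to 0.75 m from the base axis. Payload 10.2 kg.
Tool frame: the origin (TCP) lies between the finger pads; the fingertips stand ahead of it and the grasp point (between the pads) lies 11 mm behind it (r.nose_length is the z of the fingertips in the tool frame, in m); z points along the fingers, y is the direction in which the jaws open and shut (so a half turn about z gives the same grasp; the last joint's range is limited). The gripper opens to 85 mm and grips with 20 to 120 N. Pads are 22 mm wide; open, the fingers measure 114 mm over their backs; the gripper's body (76 mm by 85 mm) begins 54 mm behind the grasp point. The pads swing forward as they close: fully open they stand 13 mm farther back than shut.
Start: joints at [1.099, 0.313, 1.498, -0, 1.331, -0.223], TCP at [0.129, 0.509, 0.239] pointing down, gripper open.
Joint ranges: [-2.94, 2.94], [-0.97, 2.17], [0.19, 2.56], [-1.23, 4.37], [0.02, 3.11], [-2.88, 2.88]. Speed limits (rad/s): [2.39, 2.39, 3.01, 3.14, 3.14, 3.14].

INTERFACE

Orientations are given as a unit quaternion [x, y, z, w].
In Python, from station import r gives the robot as it stands.
- The arm moves only by the tool apply_moves, never from a script. Its argument "targets" is a list that holds one entry, the list of rows, each a list of 6 numbers: the shift along the world's x, y, z in m, then the turn, a rotation vector about the world's x, y, z in rad. A call has 1 to 8 rows; each row shifts and turns the commanded pose from where the row before left it; what a row does not reach is not made up. A row lasts 1/8 s, in which the tool goes at most 62.5 mm and 10.7 degrees, less where a joint would pass 70% of its speed; a pose out of reach is approached as far as the arm can. A call is refused whole if a number of a shift passes 0.0625 or a number of a turn 0.188, either way. A call with a gripper value outside its range is refused whole. "hand" is the opening, from 0 (shut) to 1 (fully open), set as the call begins (left out, the last holds). The fingers move at their own pace and stop on an object; the grip force is fixed at half the most. Time passes only in rows, so rows that do not move let the fingers close. It gives the time, the measured TCP pose, the force and the opening at its end, in the units of the state.
- r.get_state(): the state, without advancing time (a new reading comes with each control period).
- r.snapshot(name): name is "scene" or "top" or "wrist"; returns the picture (384x512x3 uint8, red, green, blue); there is no depth.
- r.camera_model(name): a dict with "camera_matrix" (3x3 intrinsics, pixels), "R" (3x3) and "t" (3): a world point X has camera coordinates R X + t; the wrist camera has in their place "tool_from_camera" (4x4, takes a point from camera to tool coordinates, whose origin is the TCP and whose axes are the flange's). Camera axes: x right, y down, z forward; pixel columns grow to the right and rows downward; lengths in m; the calibration is good to about 2 mm. A picture is of the moment at which its call begins: read the wrist's pose just before it. camera_model takes no time and is no camera call.
- r.finish_job(): hands the job in, once; it reports no verdict.
The state is a dict: "t": time; "joints": joint angles; "qd": joint speeds; "joint_efforts": joint torques, N m; "ee_pos": TCP position; "orientation": TCP orientation; "ft_force": force on the tool from outside, world axes, zero at the start; "torque": the same for the moment, N m; "grip_width": finger opening in m.
Only numpy, scipy, OpenCV 4.12 (cv2) and the standard library are available. Lean on these libraries where they do the work, as an engineer would, in place of code of your own. Each camera call takes 0.05 s, during which the arm holds its last target. There are 200 camera calls.

TASK

Take the red-capped wind jet out of its locking socket in the brass anvil: grip its ribbed steel collar, pull the collar straight up against its spring until the lock lets go, and draw the jet out. Then stand it upright in the empty compartment of the open maple harmonica case and let go. Leave the blue-capped jet locked in the anvil.

Things in the scene. Friction and masses are not known exactly. Their poses are not given: they have to be found in the camera images.
- red_grip (a point): Middle of the ribbed steel collar (38 x 38 square, sides along x and y, 24 tall) of the upright red-capped wind jet; moves with the collar. Brass stem 34 across, flat underside 72 mm below this point (collar down), two pawls standing out 22 mm from the axis 16 to 24 mm above it. Cap 23 across, top 36 mm above this point. About 0.22 kg. Starts 82 mm above the desk, stem locked 40 mm deep in the anvil.
- red_collar (a joint): How far the red jet's collar is pulled up along the jet, m: 0 down (locked; spring 4 N), 0.014 fully up (10 N). The pawls let go at about 0.008 to 0.010; lifting on straight by the collar draws the jet out, and the spring then brings the collar down while the jet hangs from it. Pulling cap or stem does not unlock it.
- blue_grip (a point): The same point on the blue-capped jet, otherwise identical, in the anvil's other socket. It stays there; its cap tops out 118 mm above the desk, so carry the red jet over or round it. Which socket holds which jet varies.
- anvil: Fixed brass block 76 (x) x 176 (y) x 50 mm tall; origin at the centre of its underside on the desk. Its two vertical sockets open upwards at y = -42 and +42 mm in its own frame, one jet in each. Collar middles start 32 mm above its top. Along its x axis there is free room on both sides of a collar.
- pocket (a point): Centre of the floor of the empty compartment of the fixed, open maple case; z up. Floor 6 mm above the desk, flat, 104 x 104 mm inside; walls 6 mm thick rise 26 mm above it. The lid lies folded back flat on the desk on the +x side in this frame; the other compartment, centre 110 mm away towards this frame's -y, holds a harmonica.
Things that resemble listed ones, but are neither listed nor needed, are in the scene too. Leave any green or pink look-alike of the part that bears red_grip alone.

How it is judged:
On the way, in this order (a step that is already met when the one before it is completed fails the run):
1. the red jet's collar is pulled up at least 5 mm while the jet is still in the anvil (value of joint red_collar above 0.005 m and distance of red_grip from where it was at the start of the episode below 0.022 m).
2. the red jet is drawn up clear of the anvil (height (world z) of red_grip above 0.126 m), for 0.1 s.
At the end, for the whole second after the job is handed in: The red jet stands upright (within 10 degrees) on the floor of the case's empty compartment, its axis within 42 mm of the compartment's centre along each side, collar sprung back down (under 4 mm), and the blue jet's collar is within 10 mm of where it began (x of red_grip in the frame of pocket between -0.042 and 0.042 m and y of red_grip in the frame of pocket between -0.042 and 0.042 m and z of red_grip in the frame of pocket between 0.066 and 0.078 m and angle between red_grip's own z axis and vertical below 0.17 rad and value of joint red_collar below 0.004 m and distance of blue_grip from where it was at the start of the episode below 0.01 m); the robot touches nothing.
It fails at once if the blue jet is pulled or knocked more than 20 mm from its place (distance of blue_grip from where it was at the start of the episode above 0.02 m).
It also fails if it takes over 48 s, if anything falls off the work surface, if the arm or the gripper's body presses on something with over 40 N, if the wrist force passes 120 N, or if a joint passes its speed limit or range.

## Working session

There is one attempt and no reset: what is moved stays moved. The work goes in short steps, Python scripts to look and compute and a tool call to move; the robot and the scene stay as the last step left them, time stands still between calls to the robot, and variables do not carry over. Pictures are saved under pics/ and viewed, about 8 in all and at most 12, crops included, and the job is handed in when it is done.

Besides the shell and the picture viewer there is one more tool, called in YAML: its name, and indented under it one key for each argument. apply_moves: Moves the arm, as the interface text tells. Its arguments: {"type":"object","properties":{"targets":{"type":"array"},"hand":{"type":"number"}},"required":["targets"]}

```bash
mkdir -p pics; cat > h.py <<'E'
import numpy as np, cv2
from station import r
from scipy.spatial.transform import Rotation as Ro
def save(n,f,crop=None,s=1):
    st=r.get_state(); im=r.snapshot(n)
    np.save('pics/'+f+'.npy',im); np.save('pics/'+f+'_pose.npy',np.r_[st['ee_pos'],st['orientation']])
    show(f,f,crop,s)
def show(f,o,crop=None,s=1):
    im=np.load('pics/'+f+'.npy')[:,:,::-1]
    if crop: a,b,c,d=crop; im=im[b:d,a:c]
    cv2.imwrite('pics/'+o+'.png',cv2.resize(im,None,fx=s,fy=s,interpolation=cv2.INTER_CUBIC))
def pix(n,u,v,z,pose=None):
    m=r.camera_model(n);K=np.array(m['camera_matrix']);d=np.linalg.inv(K)@[u,v,1]
    if n=='wrist':
        T=np.array(m['tool_from_camera']);R=Ro.from_quat(pose[3:]).as_matrix()
        o=R@T[:3,3]+pose[:3];d=R@T[:3,:3]@d
    else:
        R=np.array(m['R']);o=-R.T@np.array(m['t']);d=R.T@d
    return o+d*(z-o[2])/d[2]
E
python3 - <<'E'
from h import *
save('scene','s0',s=1);save('top','t0',s=1.5)
st=r.get_state();print(st)
for n in('scene','top'):
    m=r.camera_model(n);print(n,np.round(m['camera_matrix'],1).tolist(),-np.array(m['R']).T@np.array(m['t']))
print(r.camera_model('wrist'),r.nose_length)
E
```

```text
{'t': 0.1, 'joints': array([ 1.09862823e+00,  3.13411702e-01,  1.49833713e+00, -5.18668031e-06,
        1.33097262e+00, -2.23405511e-01]), 'qd': array([-0.00150882, -0.00197905, -0.00353004,  0.00040392,  0.0018358 ,
        0.00050787]), 'joint_efforts': array([ 2.28457568e-03, -4.12895679e+01, -2.60143536e+01, -1.97989802e-04,
        3.11843425e-03,  4.15808904e-05]), 'ee_pos': array([0.1291778 , 0.5086482 , 0.23879228]), 'orientation': array([ 1.24060196e-01,  9.92274533e-01, -5.31466805e-04, -1.89989457e-04]), 'ft_force': array([-0.12195196,  0.19796709,  0.59798872]), 'torque': array([-0.03514676,  0.01515187,  0.01698967]), 'grip_width': 0.08523751167099204}
scene [[451.7, 0.0, 256.4], [0.0, 451.7, 194.3], [0.0, 0.0, 1.0]] [ 0.7979592  -0.45467253  0.84843677]
top [[382.5, 0.0, 255.2], [0.0, 382.5, 191.9], [0.0, 0.0, 1.0]] [0.37783667 0.01045252 0.82297641]
{'camera_matrix': array([[295.69376028,   0.        , 257.91986469],
       [  0.        , 295.69376028, 187.00317067],
       [  0.        ,   0.        ,   1.        ]]), 'tool_from_camera': array([[-1.42262533e-04, -9.57668638e-01, -2.87872819e-01,
         7.16377167e-02],
       [ 9.99999974e-01, -8.56372255e-05, -2.09295356e-04,
        -7.07351835e-04],
       [ 1.75782969e-04, -2.87872841e-01,  9.57668626e-01,
        -1.34517200e-01],
       [ 0.00000000e+00,  0.00000000e+00,  0.00000000e+00,
         1.00000000e+00]])} 0.008
```

View pics/t0.png

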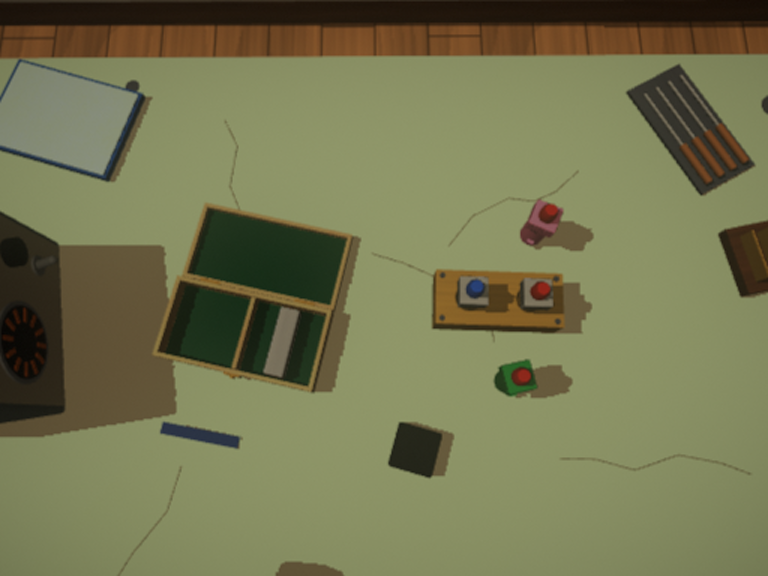

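View pics/s0.png

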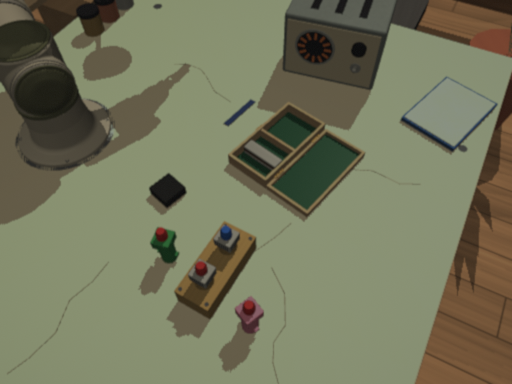

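The top view shows the anvil with the blue jet at about (475,290) and the red jet at (540,292), both in 1.5x pixels. The red-capped look-alikes are pink at (545,215) and green at (520,377). The case's empty compartment is at about (207,322), next to the harmonica compartment at (285,340), and the lid lies above them. The scene view agrees. I'll measure next, checking the camera orientation too.

```bash
python3 - <<'E'
from h import *
def pr(n,X):
    m=r.camera_model(n);c=np.array(m['R'])@X+np.array(m['t']);p=np.array(m['camera_matrix'])@c;return np.round(p[:2]/p[2],1)
print('base',pr('top',[0,0,0]),pr('scene',[0,0,0]),'tcp',pr('top',[.129,.509,.239]),pr('scene',[.129,.509,.239]))
P=lambda u,v,z:np.round(pix('top',u/1.5,v/1.5,z),4)
print('red cap top',P(540,290,.118),'blue',P(476,288,.118))
print('anvil corners z.05',[P(*p,.05) for p in((436,270),(564,274),(563,330),(433,327))])
print('case outer z.032', [P(*p,.032) for p in((178,278),(332,308),(313,390),(154,354))])
show('t0','t0a',(90,125,240,270),5)
show('t0','t0b',(275,125,395,275),4)
E
```

```text
base [259.9 485.8] [ 63.8 131.3] tcp [-119.7  474.4] [202.3 -46.9]
red cap top [ 0.5348 -0.1936  0.118 ] blue [ 0.538  -0.1129  0.118 ]
anvil corners z.05 [array([ 0.5796, -0.0702,  0.05  ]), array([ 0.5725, -0.2484,  0.05  ]), array([ 0.4939, -0.2408,  0.05  ]), array([ 0.4995, -0.0638,  0.05  ])]
case outer z.032 [array([0.5754, 0.294 , 0.032 ]), array([0.5304, 0.0755, 0.032 ]), array([0.4172, 0.1001, 0.032 ]), array([0.468 , 0.3194, 0.032 ])]
```

View pics/t0b.png

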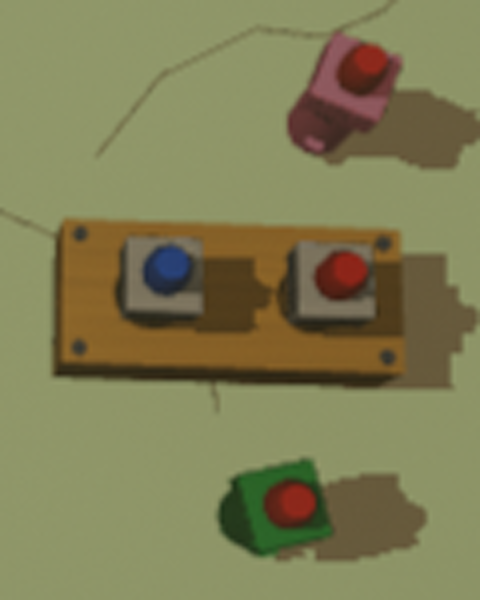

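View pics/t0a.png

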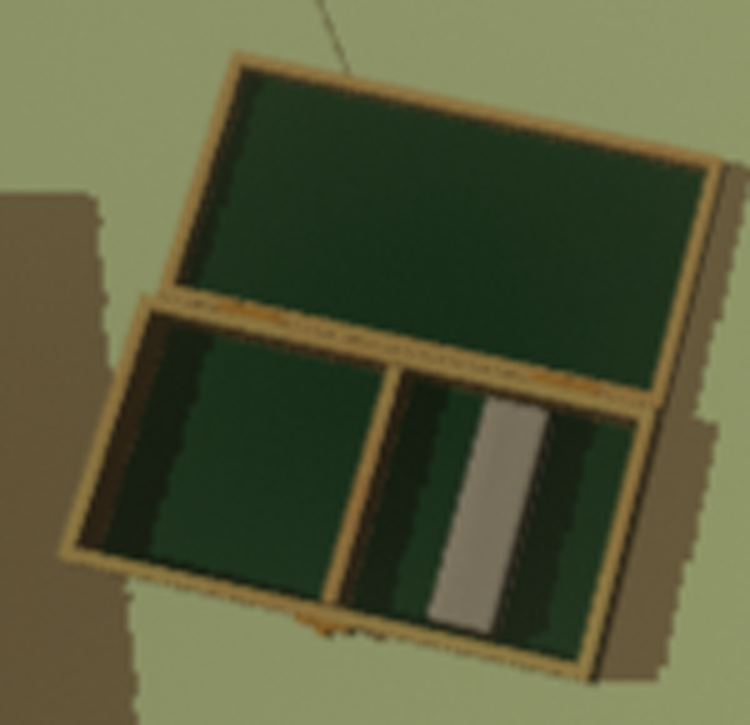

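The crops confirm the choice: red is a grey-collared jet in the anvil's right socket (world -y), blue is in the left socket, and pink and green stand on the desk. I'll get positions from the collar-top corners and the compartment rim.

```bash
python3 - <<'E'
from h import *
B=lambda u,v,z:pix('top',275+u/4,125+v/4,z)
A=lambda u,v,z:pix('top',90+u/5,125+v/5,z)
for nm,q in(('red',[(299,241),(378,243),(374,320),(296,318)]),('blue',[(125,237),(204,239),(202,316),(124,313)])):
    p=np.array([B(*c,.094) for c in q]);d=p[1]-p[0];print(nm,p.mean(0).round(4),np.linalg.norm(p-np.roll(p,1,0),axis=1).round(4),np.degrees(np.arctan2(-d[1],d[0]))-90)
c=np.array([B(*c,.05) for c in((63,220),(402,231),(402,372),(56,365))]);ctr=c.mean(0);y=c[0]+c[3]-c[1]-c[2];y/=np.linalg.norm(y);print('anvil',ctr,np.linalg.norm(c-np.roll(c,1,0),axis=1).round(4),'sockets',ctr-.042*y,ctr+.042*y, np.degrees(np.arctan2(y[1],y[0]))-90)
print('pink',B(352,80,.094),'green',B(284,508,.094))
p=np.array([A(*c,.032) for c in((148,298),(395,362),(333,606),(63,556))]);print('pocket',p.mean(0),np.linalg.norm(p-np.roll(p,1,0),axis=1).round(4))
E
```

```text
red [ 0.5367 -0.1988  0.094 ] [0.0387 0.0388 0.0388 0.0379] 1.9359354678211247
blue [ 0.5395 -0.1142  0.094 ] [0.0381 0.0388 0.0386 0.0379] 1.9359412480269924
anvil [ 0.53825194 -0.15594204  0.05      ] [0.0768 0.1771 0.0746 0.177 ] sockets [ 0.5367857  -0.19791644  0.05      ] [ 0.53971819 -0.11396764  0.05      ] -2.0006378199697963
pink [ 0.63987775 -0.21368672  0.094     ] green [ 0.42674792 -0.16608618  0.094     ]
pocket [0.50974473 0.25124171 0.032     ] [0.1128 0.1098 0.1044 0.1142]
```

apply_moves:
  targets:
    - [[0.009,-0.026,0,0,0,-0.085],[0.009,-0.026,0,0,0,-0.085],[0.009,-0.026,0,0,0,-0.085],[0.009,-0.026,0,0,0,-0.085],[0.009,-0.026,0,0,0,-0.085],[0.009,-0.026,0,0,0,-0.085],[0.009,-0.026,0,0,0,-0.085],[0.009,-0.026,0,0,0,-0.085]]
  hand: 0.75

```text
t: 1.1
ee_pos: [0.2014, 0.2999, 0.2391]
orientation: [0.449, 0.893, -0.0, -0.0]
ft_force: [-0.1, 0.6, 0.6]
grip_width: 0.064
```

apply_moves:
  targets:
    - [[0.021,-0.031,0,0,0,-0.085],[0.021,-0.031,0,0,0,-0.085],[0.021,-0.031,0,0,0,-0.085],[0.021,-0.031,0,0,0,-0.085],[0.021,-0.031,0,0,0,-0.085],[0.021,-0.031,0,0,0,-0.085],[0.021,-0.031,0,0,0,-0.085],[0.021,-0.031,0,0,0,-0.085]]

```text
t: 2.1
ee_pos: [0.3697, 0.0517, 0.2392]
orientation: [0.721, 0.692, -0.0, -0.0]
ft_force: [-0.1, 0.8, 1.2]
grip_width: 0.0638
```

apply_moves:
  targets:
    - [[0.021,-0.031,0,0,0,0],[0.021,-0.031,0,0,0,0],[0.021,-0.031,0,0,0,0],[0.021,-0.031,0,0,0,0],[0.021,-0.031,0,0,0,0],[0.021,-0.031,0,0,0,0],[0.021,-0.031,0,0,0,0],[0.021,-0.031,0,0,0,0]]

```text
t: 3.1
ee_pos: [0.5378, -0.1962, 0.2389]
orientation: [0.72, 0.693, -0.0, -0.0]
ft_force: [-0.2, 0.2, -0.0]
grip_width: 0.0639
```

```bash
python3 - <<'E'
from h import *
save('wrist','w0',s=1.5)
print(np.load('pics/w0_pose.npy'))
E
```

```text
[ 5.37760223e-01 -1.96178882e-01  2.38897942e-01  7.20458370e-01
  6.93498082e-01 -8.43030504e-05 -3.73783123e-04]
```

View pics/w0.png

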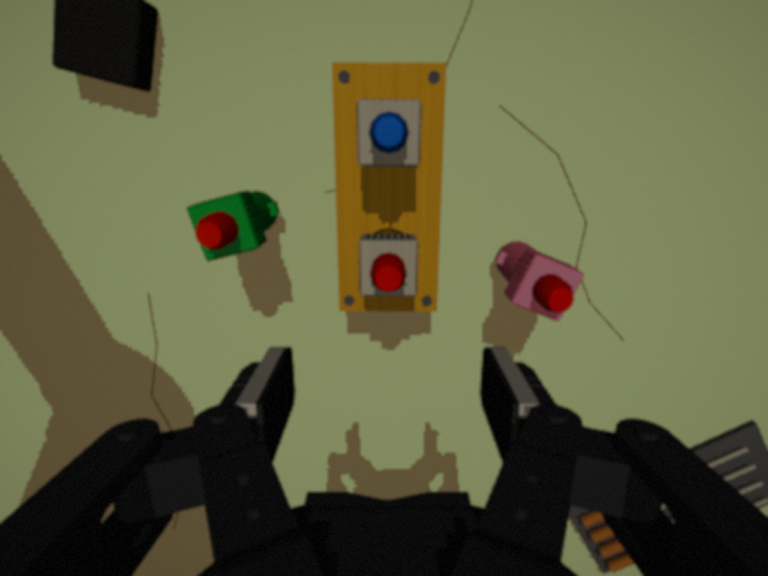

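The wrist view shows the red jet in the anvil with its collar top at about (361..416, 240..296). It's centred sideways between the jaws, with green on the left and pink on the right, both clear. I'll cross-check its position.

```bash
python3 - <<'E'
from h import *
P=np.load('pics/w0_pose.npy')
for q in([(361,240),(416,240),(417,296),(361,296)],[(358,100),(420,100),(420,165),(358,165)]):
    p=np.array([pix('wrist',u/1.5,v/1.5,.094,P) for u,v in q]);print(p.mean(0).round(4),np.linalg.norm(p-np.roll(p,1,0),axis=1).round(4))
print(pix('wrist',540/1.5,278/1.5,.094,P))
E
```

```text
[ 0.5402 -0.1998  0.094 ] [0.0378 0.0352 0.0379 0.0372]
[ 0.5435 -0.116   0.094 ] [0.0369 0.0363 0.0369 0.0378]
[ 0.63922276 -0.21004123  0.094     ]
```

apply_moves:
  targets:
    - [[0,-0.003,-0.025,0,0,0],[0,0,-0.03,0,0,0],[0,0,-0.03,0,0,0],[0,0,-0.025,0,0,0],[0,0,-0.02,0,0,0],[0,0,-0.018,0,0,0],[0,0,-0.012,0,0,0],[0,0,-0.007,0,0,0]]

```text
t: 4.15
ee_pos: [0.5372, -0.1981, 0.0717]
orientation: [0.72, 0.694, -0.0, -0.0]
ft_force: [-0.0, 0.2, -0.4]
grip_width: 0.0635
```

```bash
python3 - <<'E'
from h import *
save('wrist','w1',s=1.5)
E
```

```text
(no output)
```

View pics/w1.png

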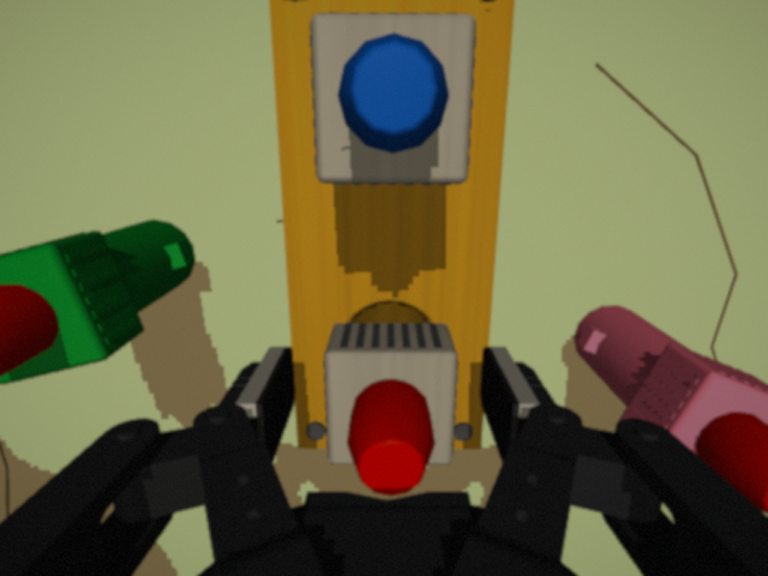

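The collar spans columns 327–456 between pads at 292 and 483, so it's centred to within about 1 mm. I'll close the gripper.

apply_moves:
  targets:
    - [[0,0,0,0,0,0],[0,0,0,0,0,0],[0,0,0,0,0,0],[0,0,0,0,0,0],[0,0,0,0,0,0],[0,0,0,0,0,0]]
  hand: 0

```text
t: 4.95
ee_pos: [0.5377, -0.1984, 0.073]
orientation: [0.72, 0.694, 0.0, 0.001]
ft_force: [1.1, -0.8, 5.1]
grip_width: 0.0371
```

```bash
python3 - <<'E'
from h import *
P=np.load('pics/w1_pose.npy')
p=np.array([pix('wrist',u/1.5,v/1.5,.094,P) for u,v in [(327,350),(456,350),(453,463),(329,463)]]);print(p.mean(0).round(4),np.linalg.norm(p-np.roll(p,1,0),axis=1).round(4))
E
```

```text
[ 0.5399 -0.1985  0.094 ] [0.0373 0.0358 0.0373 0.0374]
```

apply_moves:
  targets:
    - [[0,0,0.002,0,0,0],[0,0,0.002,0,0,0],[0,0,0.002,0,0,0],[0,0,0.002,0,0,0],[0,0,0,0,0,0]]

```text
t: 5.58
ee_pos: [0.5366, -0.1979, 0.0799]
orientation: [0.72, 0.694, -0.0, -0.001]
ft_force: [-1.6, 0.0, -7.7]
grip_width: 0.037
```

apply_moves:
  targets:
    - [[0,0,0.002,0,0,0],[0,0,0.002,0,0,0],[0,0,0.002,0,0,0],[0,0,0.002,0,0,0],[0,0,0,0,0,0]]

```text
t: 6.2
ee_pos: [0.5378, -0.1983, 0.0889]
orientation: [0.72, 0.694, 0.0, 0.001]
ft_force: [-1.0, 1.2, -2.7]
grip_width: 0.0371
```

The force rose to 7.7 N and then dropped to about 2.7 N, roughly the jet's weight, so the lock has let go. Drawing it straight up.

apply_moves:
  targets:
    - [[0,0,0.005,0,0,0],[0,0,0.008,0,0,0],[0,0,0.012,0,0,0],[0,0,0.015,0,0,0],[0,0,0.02,0,0,0],[0,0,0.02,0,0,0],[0,0,0.02,0,0,0],[0,0,0.02,0,0,0]]

```text
t: 7.2
ee_pos: [0.5373, -0.1982, 0.2102]
orientation: [0.72, 0.694, 0.0, 0.001]
ft_force: [0.7, -0.6, -1.3]
grip_width: 0.0368
```

apply_moves:
  targets:
    - [[0,0,0.02,0,0,0],[0,0,0.005,0,0,0],[0,0,0,0,0,0]]

```text
t: 7.58
ee_pos: [0.5372, -0.1981, 0.2334]
orientation: [0.72, 0.694, 0.0, 0.0]
ft_force: [0.2, 0.1, -3.0]
grip_width: 0.0372
```

```bash
python3 - <<'E'
from h import *
save('scene','s1',(120,120,330,330),2.8)
print(r.get_state()['ft_force'],r.get_state()['joints'])
E
```

```text
[ 0.95497072 -0.24435199 -1.77286741] [-5.57870943e-01  4.22921227e-01  1.35877734e+00  2.96749524e-06
  1.36065862e+00 -5.19838690e-01]
```

View pics/s1.png

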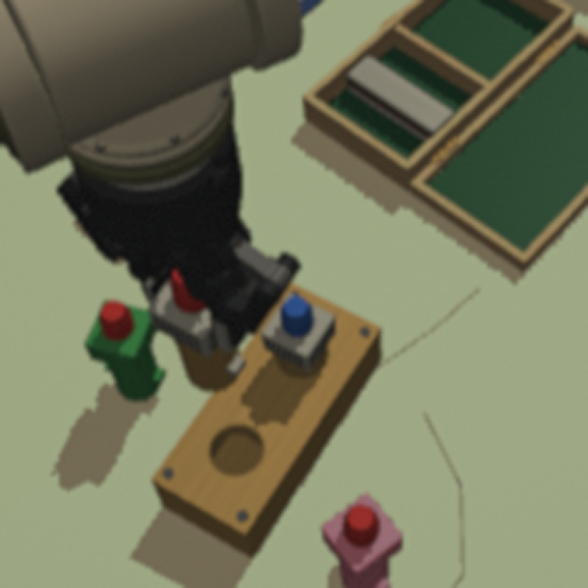

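The jet hangs upright from the collar and its socket is empty at about (237,450). Blue is untouched. I'll carry it over to the pocket, well above everything.

apply_moves:
  targets:
    - [[-0.001,0.012,0,0,0,0],[-0.001,0.025,0,0,0,0],[-0.002,0.03,0,0,0,0],[-0.002,0.03,0,0,0,0],[-0.002,0.03,0,0,0,0],[-0.002,0.03,0,0,0,0],[-0.002,0.03,0,0,0,0],[-0.002,0.03,0,0,0,0]]

```text
t: 8.62
ee_pos: [0.5226, 0.0205, 0.2329]
orientation: [0.72, 0.694, -0.0, -0.0]
ft_force: [0.0, 0.2, -2.7]
grip_width: 0.037
```

apply_moves:
  targets:
    - [[-0.002,0.03,0,0,0,0],[-0.002,0.03,0,0,0,0],[-0.002,0.03,0,0,0,0],[-0.002,0.03,0,0,0,0],[-0.002,0.03,0,0,0,0],[-0.002,0.03,0,0,0,0],[-0.002,0.03,0,0,0,0],[0,0.022,0,0,0,0]]

```text
t: 9.62
ee_pos: [0.5083, 0.2525, 0.2328]
orientation: [0.72, 0.694, -0.0, -0.0]
ft_force: [-0.2, -0.6, -1.4]
grip_width: 0.037
```

apply_moves:
  targets:
    - [[0,0,-0.02,0,0,0],[0,0,-0.025,0,0,0],[0,0,-0.025,0,0,0],[0,0,-0.025,0,0,0],[0,0,-0.01,0,0,0],[0,0,0,0,0,0]]

```text
t: 10.38
ee_pos: [0.5089, 0.2511, 0.1281]
orientation: [0.72, 0.694, -0.0, -0.0]
ft_force: [0.2, 0.0, -1.6]
grip_width: 0.0371
```

```bash
python3 - <<'E'
from h import *
save('scene','s2',(180,60,390,230),3.5)
print(r.get_state()['ft_force'])
E
```

```text
[ 0.29891351  0.18701565 -1.89305531]
```

View pics/s2.png

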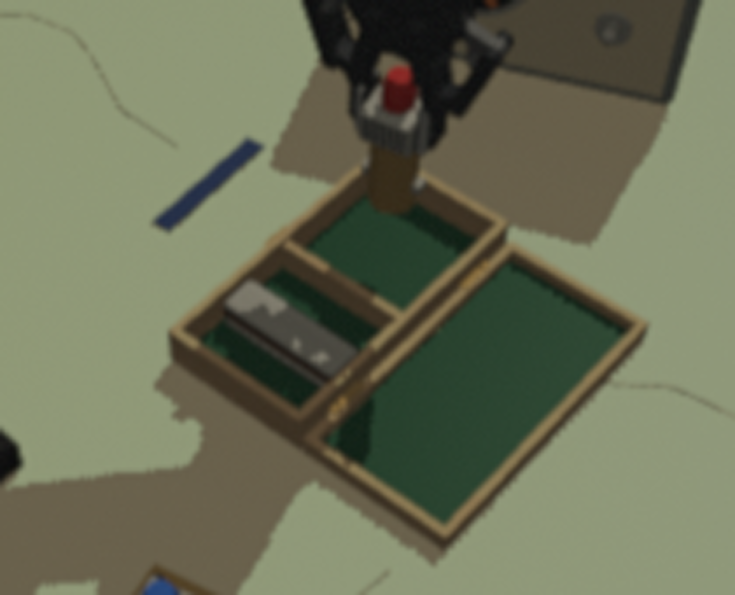

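The upright jet is over the empty compartment, with its underside about 60 mm above the floor. I'll lower it slowly until contact.

apply_moves:
  targets:
    - [[0,0,-0.012,0,0,0],[0,0,-0.012,0,0,0],[0,0,-0.012,0,0,0],[0,0,-0.01,0,0,0],[0,0,-0.006,0,0,0],[0,0,-0.002,0,0,0],[0,0,0,0,0,0]]

```text
t: 11.3
ee_pos: [0.5094, 0.2509, 0.0744]
orientation: [0.72, 0.694, 0.0, 0.0]
ft_force: [0.1, -0.1, -2.1]
grip_width: 0.037
```

apply_moves:
  targets:
    - [[0,0,-0.001,0,0,0],[0,0,-0.001,0,0,0],[0,0,-0.001,0,0,0],[0,0,0,0,0,0]]

```text
t: 11.8
ee_pos: [0.5092, 0.2508, 0.0712]
orientation: [0.72, 0.694, -0.0, -0.0]
ft_force: [-0.9, 0.1, -1.7]
grip_width: 0.0369
```

apply_moves:
  targets:
    - [[0,0,-0.001,0,0,0],[0,0,-0.001,0,0,0],[0,0,0,0,0,0]]

```text
t: 12.18
ee_pos: [0.5093, 0.2508, 0.0692]
orientation: [0.72, 0.694, -0.0, -0.0]
ft_force: [0.1, -0.3, -2.8]
grip_width: 0.0373
```

apply_moves:
  targets:
    - [[0,0,-0.001,0,0,0],[0,0,0,0,0,0]]

```text
t: 12.42
ee_pos: [0.5095, 0.2509, 0.069]
orientation: [0.72, 0.694, 0.0, 0.0]
ft_force: [-1.3, -1.1, 4.6]
grip_width: 0.0371
```

apply_moves:
  targets:
    - [[0,0,-0.001,0,0,0],[0,0,0,0,0,0]]

```text
t: 12.68
ee_pos: [0.5097, 0.251, 0.0689]
orientation: [0.72, 0.694, 0.001, 0.0]
ft_force: [-5.2, -1.7, 13.7]
grip_width: 0.0374
```

Contact at the expected height, with the force turning upward. I'll ease off 1.5 mm and release.

apply_moves:
  targets:
    - [[0,0,0.0015,0,0,0],[0,0,0,0,0,0]]

```text
t: 12.92
ee_pos: [0.5095, 0.2509, 0.069]
orientation: [0.72, 0.694, 0.0, 0.0]
ft_force: [-1.1, 0.7, 3.4]
grip_width: 0.0373
```

apply_moves:
  targets:
    - [[0,0,0,0,0,0],[0,0,0,0,0,0],[0,0,0,0,0,0],[0,0,0,0,0,0],[0,0,0,0,0,0],[0,0,0,0,0,0]]
  hand: 0.75

```text
t: 13.68
ee_pos: [0.5093, 0.2508, 0.0688]
orientation: [0.72, 0.694, -0.0, 0.0]
ft_force: [-0.5, -0.0, -0.1]
grip_width: 0.0641
```

apply_moves:
  targets:
    - [[0,0,0.005,0,0,0],[0,0,0.01,0,0,0],[0,0,0.02,0,0,0],[0,0,0.025,0,0,0],[0,0,0.03,0,0,0],[0,0,0.03,0,0,0],[0,0,0.03,0,0,0],[0,0,0,0,0,0]]

```text
t: 14.68
ee_pos: [0.5101, 0.2511, 0.2217]
orientation: [0.72, 0.694, 0.002, 0.001]
ft_force: [-0.9, 1.0, 0.5]
grip_width: 0.064
```

```bash
python3 - <<'E'
from h import *
save('wrist','w3',s=1);save('scene','s3',(120,60,390,320),1.5)
a=cv2.imread('pics/w3.png')[:384,130:430];b=cv2.imread('pics/s3.png')[:384]
cv2.imwrite('pics/c3.png',np.hstack([a,b[:384]]) )
E
```

```text
(no output)
```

View pics/c3.png

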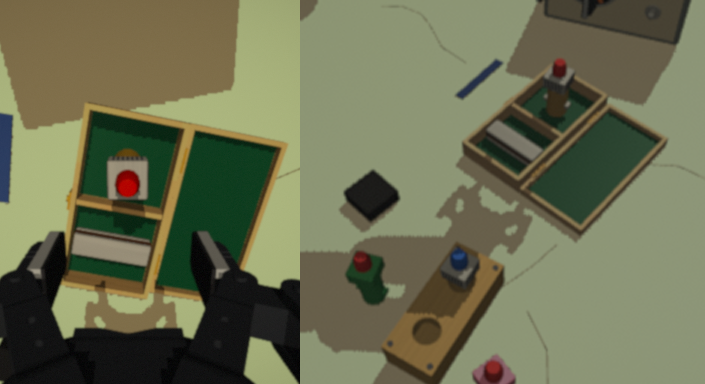

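The jet stands alone and upright in the empty compartment: collar top at about (128,179), cap at (128,184). Blue is still in its socket and the gripper is clear. One numeric check before handing in.

```bash
python3 - <<'E'
from h import *
P=np.load('pics/w3_pose.npy');W=lambda u,v,z:pix('wrist',u+130,v,z,P)
j=W(128,180,.090);q=np.array([W(*c,.032) for c in((88,106),(187,128),(164,214),(76,202))])
cs=np.array([W(*c,.090) for c in((109,160),(147,160),(148,199),(108,199))])
print('jet',j,'collar side',np.linalg.norm(cs-np.roll(cs,1,0),axis=1),'pocket',q.mean(0),np.linalg.norm(q-np.roll(q,1,0),axis=1))
st=r.get_state();print(st['t'],np.abs(st['qd']).max());r.finish_job()
E
```

```text
jet [0.51222804 0.25024597 0.09      ] collar side [0.03772566 0.03477366 0.03775739 0.03806467] pocket [0.5134987 0.2521973 0.032    ] [0.10905789 0.10856306 0.10201965 0.10389985]
14.775 0.018316944181639275
the job is handed in; nothing more can be done
```

I pulled the red jet's collar up until the lock let go, drew the jet out, and stood it upright in the case's empty compartment. I then let go, backed the gripper off about 150 mm, and handed the job in at about 14.8 s of the 48 s allowed.

**Unlocking:** the pull reached about 7.7 N, then dropped to about 2.7 N, roughly the jet's weight. I took that as the pawls letting go.

**Placing:** the last wrist picture puts the jet about 2 mm from the compartment centre. It touched down at the expected height, and after release it stood upright on its own.

**Blue jet:** it still sat in its socket in the last scene picture. I did not measure its position again.

**Disagreements and gaps:** the top and wrist cameras differed by 2–4 mm, within what the grasp could tolerate. I judged "collar sprung back down" and "upright" by eye and by the height at touchdown, because there is no direct reading for either.

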